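# Find the gift box that still has its bottle and pack it

## Robot

A 6-joint arm with a two-finger parallel gripper is mounted at the origin on the work surface. World frame = base frame: x ahead of the robot, y to its left, z up, the work surface at z = 0. Lengths are in mm, angles in rad, forces in N, time in s.
With the tool pointing down it reaches from about 325 to 1000 mm from the base axis. Payload 5.1 kg.
Tool frame: the origin (TCP) lies midway between the tips of the shut fingers; the grasp point (between the pads) lies env.grip_point_offset behind it (env.grip_point_offset is the distance from the TCP to the grasp point, in mm); z points along the fingers, y is the line along which they close (so a half turn about z gives the same grasp; the last joint's range is limited). The gripper opens to 85 mm and grips with 20 to 120 N. Pads are 22 mm wide; open, the fingers measure 114 mm over their backs; the gripper's body (76 mm by 85 mm) begins 54 mm behind the grasp point. The pads swing forward as they close: fully open they stand 13 mm farther back than shut.
Start: joints at [-1.369, 0.124, 1.65, -0, 1.367, -0.083], TCP at [182.595, -623.814, 231.322] pointing down, gripper open.
Joint ranges: [-2.61, 2.61], [-1.02, 2.33], [0.03, 2.71], [-1.35, 4.49], [0.32, 2.68], [-2.91, 2.91]. Speed limits (rad/s): [2.57, 2.57, 3.14, 3.14, 3.14, 3.14].

## Interface

Orientations are given as a unit quaternion [w, x, y, z].
In Python, from bench import env gives the robot as it stands. The module is installed in compiled form; this text tells all that it offers.
- The arm moves only by the tool arm_command, never from a script. Its argument "plan" is one flat list of numbers, 5 for each row, row after row: the finger opening in mm, from 0 to 85.4, then the shift along the world's x, y, z in mm, then the turn about the world's z in rad. In form: [fingers, x, y, z, twist, fingers, x, y, z, twist, ...]. A call has 1 to 20 rows; each row shifts and turns the commanded pose from where the row before left it; what a row does not reach is not made up. A row lasts 1/10 s, in which the tool goes at most 50 mm and 8.59 degrees, less where a joint would pass 70% of its speed; a pose out of reach is approached as far as the arm can. A call with a gripper value outside its range is refused whole. The fingers move at their own pace and stop on an object; "squeeze" is the grip in N (left out, the last holds). Time passes only in rows, so rows that do not move let the fingers close. It gives the time, the measured TCP pose, the force, the opening and the grip force at its end, in the units of the state.
- env.get_state(): the state, without advancing time (a new reading comes with each control period).
- env.camera(name): name is "scene" or "top" or "wrist"; returns the picture (420x560x3 uint8, red, green, blue); there is no depth.
- env.get_calibration(name): a dict with "mtx" (3x3 intrinsics, pixels), "eye" and "attitude" of the camera in the world. Camera axes: x right, y down, z forward; pixel columns grow to the right and rows downward; lengths in mm; the calibration is good to about 2 mm. A picture is of the moment at which its call begins: read the wrist's pose just before it. get_calibration takes no time and is no camera call; for the wrist camera it gives the pose at the moment of the call.
- env.finish_job(): hands the job in; it is judged then, once.
The state is a dict: "time_s": time; "joint_positions": joint angles; "joint_velocities": joint speeds; "effort": joint torques, N m; "tool_pos": TCP position; "eef_rot": TCP orientation; "contact_force": force on the tool from outside, world axes, zero at the start; "wrist_torque": the same for the moment, N m; "width": finger opening in mm; "grip_force": force on a finger pad.
Only numpy, scipy, OpenCV 4.12 (cv2) and the standard library are available. Lean on these libraries where they do the work, as an engineer would, in place of code of your own. Each camera call takes 0.05 s, during which the arm holds its last target. There are 200 camera calls.

## Task

Two look-alike gift boxes have come back in the grey returns tray; one still has its glass bottle inside and the other only its light card insert, so lift them out of the tray one after the other to feel which is heavier, standing the first on the dark bench mat and leaving it there until you have lifted the second. Then pack the heavier one upright, right down in the empty middle cell of the cardboard carton, and stand the lighter one upright on the free end of the wooden display riser. Do not drop or tip the boxes, and leave the other goods where they are.

Things in the scene. Friction and masses are not known exactly. Their poses are not given: they have to be found in the camera images.
- box_a: closed black paperboard gift box standing in the tray, 60 x 60 x 125 mm high; tight lid (upper 48 mm) with a thin brass line, blank white label low on its +x side; origin at the centre of its underside, z up, x and y square to its sides. Weight unknown, 100 to 600 g
- box_b: closed black paperboard gift box standing in the tray, 60 x 60 x 125 mm high; tight lid (upper 48 mm) with a thin brass line, blank white label low on its +x side; origin at the centre of its underside, z up, x and y square to its sides. Weight unknown, 100 to 600 g. Identical to box_a from outside; which of the two is heavier differs from start to start, the heavier by at least 150 g
- tray: grey plastic returns tray fixed to the bench, 170 (x) x 240 (y) x 40 mm high, walls and floor 5 mm; origin at the centre of its underside. The two boxes stand side by side along its y axis, about 108 mm apart between centres, about 50 mm of room between each and the long (y-running) walls
- mat: dark grey bench mat, fixed, 150 (x) x 180 (y) x 3 mm, between the robot and the tray, bare at the start; origin at the centre of its underside
- carton: open cardboard carton, fixed, left or right of the tray, 84 (x) x 242 (y) x 70 mm high, walls and floor 4 mm, flaps folded down outside (15 mm beyond the walls); 60 mm high partitions make three 76 x 76 mm cells in a row along y. Gift boxes in the outer cells stand 59 mm above the rim; the middle cell is empty. Origin at the centre of its underside
- cell (a point): centre of the floor of the empty middle cell, axes as the carton's: the cell measures 76 mm along x and y, and its neighbours with the packed boxes lie to +y and -y, so that beyond the x walls the space above the rim is free
- riser: pale wooden display riser, fixed, on the other side of the tray from the carton, 120 (x) x 270 (y) mm, top surface 55 mm above the bench; origin at the centre of its underside. A candle jar stands on its +y end
- riser_place (a point): on the riser's top surface, in the middle of its free end (60 mm towards -y from the riser's centre), axes as the riser's; the box may stand up to 30 mm to either side (x), 45 mm further out (-y) or 60 mm further in (+y)
- packed_1: gift box of the same look, 60 x 60 x 125 mm, already packed in the carton's +y cell (bystander); origin at the centre of its underside
- packed_2: the same in the carton's -y cell (bystander)
- candle: black candle jar with wooden lid, diameter 75, height 82 mm, on the riser's +y end (bystander); origin at the centre of its underside
- amber: amber bottle with black cap, diameter 58, height 150 mm, on the bench left of the mat (bystander); origin under its centre
- squat_jar: squat green glass jar with metal lid, diameter 69, height 72 mm, on the bench right of the mat (bystander); origin under its centre
- diffuser: reed diffuser, glass bottle of diameter 74 mm with thin reeds up to 205 mm, beyond the tray on the left (bystander); origin under its centre
- tape: roll of brown packing tape lying flat, outside diameter 100, height 48 mm, beyond the tray on the right (bystander); origin under its centre
- apothecary: clear bottle with wooden cap, diameter 66, height 120 mm, far left (bystander); origin under its centre
Mind the look-alikes: they are no part of the job. Leave any green look-alike of the box_b alone. What is shaped like the mat but pink is not meant.

How it is judged (in metres and radians):
On the way:
1. one gift box stands on the mat and the other has been lifted clear of the tray too, not yet put in the carton or on the riser ((((x of box_a in the frame of mat between -0.07 and 0.07 m and y of box_a in the frame of mat between -0.085 and 0.085 m and z of box_a in the frame of mat between -0.003 and 0.009 m and angle between box_a's own z axis and vertical below 0.1 rad) and not (x of box_b in the frame of tray between -0.1 and 0.1 m and y of box_b in the frame of tray between -0.14 and 0.14 m and z of box_b in the frame of tray below 0.06 m) and not (x of box_b in the frame of cell between -0.016 and 0.016 m and y of box_b in the frame of cell between -0.016 and 0.016 m and z of box_b in the frame of cell between -0.006 and 0.006 m and angle between box_b's own z axis and vertical below 0.1 rad) and not (x of box_b in the frame of riser_place between -0.032 and 0.032 m and y of box_b in the frame of riser_place between -0.047 and 0.06 m and z of box_b in the frame of riser_place between -0.006 and 0.006 m and angle between box_b's own z axis and vertical below 0.1 rad)) or ((x of box_b in the frame of mat between -0.07 and 0.07 m and y of box_b in the frame of mat between -0.085 and 0.085 m and z of box_b in the frame of mat between -0.003 and 0.009 m and angle between box_b's own z axis and vertical below 0.1 rad) and not (x of box_a in the frame of tray between -0.1 and 0.1 m and y of box_a in the frame of tray between -0.14 and 0.14 m and z of box_a in the frame of tray below 0.06 m) and not (x of box_a in the frame of cell between -0.016 and 0.016 m and y of box_a in the frame of cell between -0.016 and 0.016 m and z of box_a in the frame of cell between -0.006 and 0.006 m and angle between box_a's own z axis and vertical below 0.1 rad) and not (x of box_a in the frame of riser_place between -0.032 and 0.032 m and y of box_a in the frame of riser_place between -0.047 and 0.06 m and z of box_a in the frame of riser_place between -0.006 and 0.006 m and angle between box_a's own z axis and vertical below 0.1 rad)))), for 0.2 s.
At the end, for the whole second after the job is handed in: Heavier box in the carton's middle cell: underside within 6 mm of its floor, centre within 16 mm of its centre in x and y. Lighter box on the riser: centre within 32 mm of the place in x, -47 to +60 mm in y. Both upright within 0.1 rad, at rest, bearing only their own weight ((((x of box_a in the frame of cell between -0.016 and 0.016 m and y of box_a in the frame of cell between -0.016 and 0.016 m and z of box_a in the frame of cell between -0.006 and 0.006 m and angle between box_a's own z axis and vertical below 0.1 rad) and (x of box_b in the frame of riser_place between -0.032 and 0.032 m and y of box_b in the frame of riser_place between -0.047 and 0.06 m and z of box_b in the frame of riser_place between -0.006 and 0.006 m and angle between box_b's own z axis and vertical below 0.1 rad) and contact force between box_a and carton above 2.7 N and contact force between box_b and riser between 0.4 and 2.7 N and linear speed of each of box_a, box_b below 0.02 m/s and angular speed of each of box_a, box_b below 0.2 rad/s) or ((x of box_b in the frame of cell between -0.016 and 0.016 m and y of box_b in the frame of cell between -0.016 and 0.016 m and z of box_b in the frame of cell between -0.006 and 0.006 m and angle between box_b's own z axis and vertical below 0.1 rad) and (x of box_a in the frame of riser_place between -0.032 and 0.032 m and y of box_a in the frame of riser_place between -0.047 and 0.06 m and z of box_a in the frame of riser_place between -0.006 and 0.006 m and angle between box_a's own z axis and vertical below 0.1 rad) and contact force between box_b and carton above 2.7 N and contact force between box_a and riser between 0.4 and 2.7 N and linear speed of each of box_b, box_a below 0.02 m/s and angular speed of each of box_b, box_a below 0.2 rad/s))); the robot touches nothing.
It fails at once if a gift box is tipped (more than 0.7 rad from upright) (angle between any of box_a, box_b's own z axis and vertical above 0.7 rad).
It fails at once if a gift box is dropped: falls freely, touching nothing, at more than 0.45 m/s (about 10 mm of fall) ((contact force between box_a and anything else below 0.3 N and linear speed of box_a above 0.45 m/s) or (contact force between box_b and anything else below 0.3 N and linear speed of box_b above 0.45 m/s)).
It fails at once if another piece of goods is pushed more than 30 mm from its place or tipped by more than 0.4 rad (distance of any of packed_1, packed_2, candle, amber, squat_jar, diffuser, tape, apothecary from where it was at the start of the episode above 0.03 m or angle between any of packed_1, packed_2, candle, amber, squat_jar, diffuser, tape, apothecary's own z axis and vertical above 0.4 rad).
It also fails if it takes over 67 s, if anything falls off the work surface, if the arm or the gripper's body presses on something with over 40 N, if the wrist force passes 120 N, or if a joint passes its speed limit or range.

## Working session

There is one attempt and no reset: what is moved stays moved. The work goes in short steps, Python scripts to look and compute and a tool call to move; the robot and the scene stay as the last step left them, time stands still between calls to the robot, and variables do not carry over. Pictures are saved under pics/ and viewed, at most 10 in all, crops included, and the job is handed in when it is done.

Besides the shell and the picture viewer there is one more tool, called after "Emit:" by a JSON object that holds its "method" and its "body". arm_command: Moves the arm, as the interface text tells. Its arguments: {"type":"object","properties":{"plan":{"type":"array"},"squeeze":{"type":"number"}},"required":["plan"]}

```bash
mkdir -p pics
cat > h.py <<'E'
import numpy as np, cv2
from bench import env
def snap(name, fn):
    c=env.get_calibration(name); im=env.camera(name)
    cv2.imwrite(f'pics/{fn}.png', cv2.cvtColor(np.asarray(im),cv2.COLOR_RGB2BGR)); return im,c
def R(q):
    from scipy.spatial.transform import Rotation as S
    q=np.asarray(q,float)
    return q if q.shape==(3,3) else S.from_quat(np.r_[q[1:],q[0]]).as_matrix()
def ray(c,u,v,z):
    d=R(c['attitude'])@np.linalg.solve(np.array(c['mtx']),[u,v,1]); e=np.array(c['eye'],float)
    return e+d*(z-e[2])/d[2]
def proj(c,p):
    q=np.array(c['mtx'])@(R(c['attitude']).T@(np.array(p,float)-np.array(c['eye']))); return q[:2]/q[2]
E
python3 - <<'E'
from h import *
print(env.grip_point_offset, env.get_state())
for n in('top','scene'):
    im,c=snap(n,n+'0'); print(c)
E
```

```text
18.700000000000003 {'time_s': 0.0, 'joint_positions': array([-1.36861880e+00,  1.24455976e-01,  1.65171318e+00,  4.72980022e-06,
        1.36749513e+00, -8.26081948e-02]), 'joint_velocities': array([ 0.00010152, -0.00139201, -0.00138755, -0.00084242, -0.00080262,
       -0.00083658]), 'effort': array([ 5.21104776e-04, -4.23610890e+01, -3.65449154e+01, -2.49786325e-06,
        7.01045181e-03,  1.58450558e-05]), 'tool_pos': array([ 182.46054184, -623.21208735,  230.06165831]), 'eef_rot': array([-1.03410268e-03,  9.89878791e-01,  1.41911612e-01, -5.95774018e-05]), 'contact_force': array([-0.38514544, -0.34013422,  0.09743261]), 'wrist_torque': array([-0.00514102, -0.04046036, -0.05527585]), 'grip_force': 0.0, 'width': 85.37659819129878}
{'mtx': array([[478.7524064 ,   0.        , 278.78096924],
       [  0.        , 478.7524064 , 216.44993941],
       [  0.        ,   0.        ,   1.        ]]), 'eye': array([ 231.47017164,   52.77690592, 1521.85157814]), 'attitude': array([ 0.06537592, -0.70011123,  0.70753499, -0.07045922])}
{'mtx': array([[458.07828192,   0.        , 276.01633643],
       [  0.        , 458.07828192, 204.71839939],
       [  0.        ,   0.        ,   1.        ]]), 'eye': array([972.75121133, 928.06791083, 754.53380615]), 'attitude': array([-0.11576679,  0.20755166,  0.85627548, -0.45859858])}
```

View pics/top0.png

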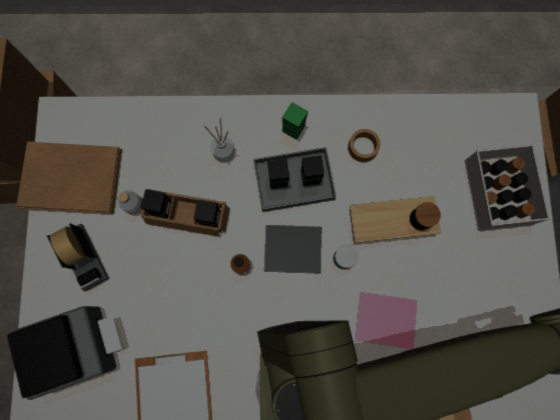

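View pics/scene0.png

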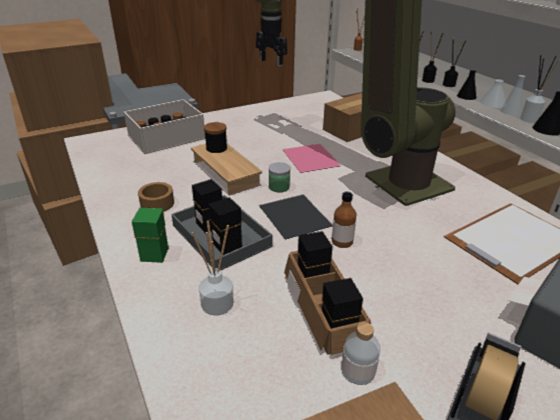

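The top view shows the tray at (295,179) with box tops at about (278,174) and (313,169). The carton is at (184,212) with its empty cell near (180,210). The riser is at (395,219), and its free end is on the left at u≈370. The mat is at (294,249), and the pink mat and green box are decoys. The scene view agrees.

Run:
```python
from h import *
im=cv2.imread('pics/top0.png')[130:280,130:450]
g=cv2.resize(im,None,fx=2.5,fy=2.5,interpolation=cv2.INTER_CUBIC)
g=(255*(g/255.)**0.5).astype('uint8')
for k in range(0,320,20): cv2.line(g,(int(k*2.5),0),(int(k*2.5),6 if k%100 else 12),(0,255,255),1)
cv2.imwrite('pics/crop0.png',g)
```

```text
(no output)
```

View pics/crop0.png

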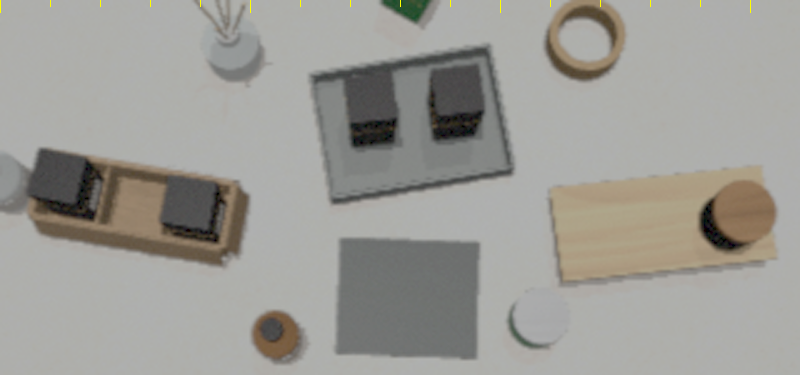

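The brightened crop separates the grey lids from their black sides. The tray, mat and riser corners are sharp.

Run:
```python
from h import *
c=env.get_calibration('top')
def W(x,y,z): return ray(c,130+(x+.5)/2.5-.5,130+(y+.5)/2.5-.5,z)
def quad(n,ps,z):
    p=np.array([W(*q,z)[:2] for q in ps]); r=cv2.minAreaRect(p.astype('float32'))
    e=[(np.linalg.norm(p[i]-p[i-1]).round(),np.degrees(np.arctan2(*(p[i]-p[i-1])[::-1])).round(1)) for i in range(4)]
    print(n,p.mean(0).round(1),e)
quad('tray',[(312,74),(488,46),(513,172),(332,201)],40)
quad('mat',[(341,238),(479,242),(476,358),(336,354)],3)
quad('riser',[(549,187),(762,166),(776,259),(562,282)],55)
im=cv2.imread('pics/crop0.png'); g=im.max(2); s=im.max(2)-im.min(2)
m=((g>48)&(g<100)&(s<22)).astype('uint8'); m=cv2.morphologyEx(m,cv2.MORPH_OPEN,np.ones((9,9)))
for k in cv2.findContours(m,0,2)[0]:
    if cv2.contourArea(k)<1000: continue
    r=cv2.minAreaRect(k); z=129 if r[0][0]<260 else 130
    b=np.array([W(*q,z)[:2] for q in cv2.boxPoints(r)])
    print(np.round(r[0]),b.mean(0).round(1),[(np.linalg.norm(b[i]-b[i-1]).round(),np.degrees(np.arctan2(*(b[i]-b[i-1])[::-1])).round(1)) for i in range(2)])
```

```text
tray [642.7 -10.5] [(np.float64(170.0), np.float64(8.5)), (np.float64(231.0), np.float64(-81.1)), (np.float64(170.0), np.float64(-170.9)), (np.float64(233.0), np.float64(98.7))]
mat [422.1  -3.8] [(np.float64(149.0), np.float64(-2.8)), (np.float64(178.0), np.float64(-92.3)), (np.float64(149.0), np.float64(176.9)), (np.float64(177.0), np.float64(87.8))]
riser [ 505.6 -321.3] [(np.float64(121.0), np.float64(5.4)), (np.float64(271.0), np.float64(-84.8)), (np.float64(119.0), np.float64(-175.8)), (np.float64(269.0), np.float64(95.6))]
[189. 202.] [522.5 259.7] [(np.float64(60.0), np.float64(80.3)), (np.float64(60.0), np.float64(-7.5))]
[ 55. 176.] [555.8 418.9] [(np.float64(63.0), np.float64(78.4)), (np.float64(60.0), np.float64(-8.2))]
[456.  90.] [658.  -60.9] [(np.float64(61.0), np.float64(5.4)), (np.float64(65.0), np.float64(-83.4))]
[370.  93.] [655.3  42.7] [(np.float64(71.0), np.float64(6.0)), (np.float64(64.0), np.float64(-83.6))]
```

Emit:
{"method": "arm_command", "body": {"plan": [85,21,34,5.5,0.077,85,21,34,5.5,0.077,85,21,34,5.5,0.077,85,21,34,5.5,0.077,85,21,34,5.5,0.077,85,21,34,5.5,0.077,85,21,34,5.5,0.077,85,21,34,5.5,0.077,85,21,34,5.5,0.077,85,21,34,5.5,0.077,85,21,34,5.5,0.077,85,21,34,5.5,0.077,85,21,34,5.5,0.077,85,21,34,5.5,0.077,85,21,34,5.5,0.077,85,21,34,5.5,0.077,85,21,34,5.5,0.077,85,21,34,5.5,0.077,85,0,0,0,0,85,0,0,0,0]}}

```text
time_s: 2.1
tool_pos: [560.5, -11.1, 329.6]
eef_rot: [-0.0, 0.67, 0.742, -0.001]
contact_force: [-0.2, 0.6, 0.1]
width: 84.9
grip_force: 0.0
```

```bash
cat >> h.py <<'E'
def yaw():
    s=env.get_state(); y=R(s['eef_rot'])[:,1]; return s['tool_pos'].round(1), np.degrees(np.arctan2(y[1],y[0])).round(2), s['joint_positions'].round(2)
E
python3 - <<'E'
from h import *
print(yaw())
im,c=snap('wrist','w1'); print(c)
print(proj(c,(655,43,130)),proj(c,(658,-61,130)))
E
```

```text
(array([560.5, -11.1, 329.6]), np.float64(5.81), array([-0.12, -0.12,  1.73, -0.  ,  1.53, -0.22]))
{'mtx': array([[309.27051622,   0.        , 281.11390328],
       [  0.        , 309.27051622, 213.47007657],
       [  0.        ,   0.        ,   1.        ]]), 'eye': array([552.94359728,  68.0861488 , 471.67308698]), 'attitude': array([0.15620585, 0.98648163, 0.04904377, 0.00695989])}
[372.90302873 147.0002328 ] [358.75504261 235.81695718]
```

View pics/w1.png

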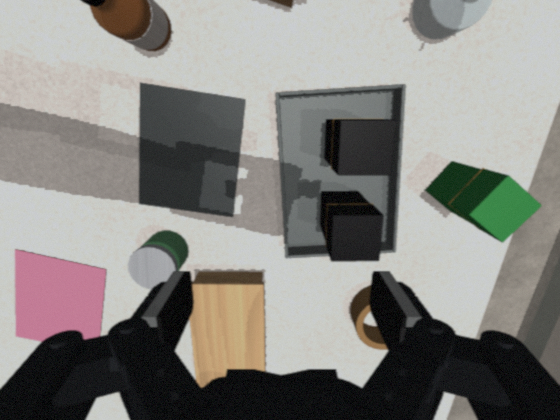

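The wrist view shows the tray with two lids at about (367,147) and (355,232). The lid edges are sharp, so I'll cast their corners.

Run:
```python
from h import *
c=env.get_calibration('wrist')
im=cv2.imread('pics/w1.png'); g=im.max(2).astype(int)
h=cv2.resize((255*(im[100:280,260:430]/255.)**0.45).astype('uint8'),None,fx=3.3,fy=3.3,interpolation=cv2.INTER_CUBIC)
cv2.imwrite('pics/w1c.png',h)
print(h.shape)
```

```text
(594, 561, 3)
```

View pics/w1c.png

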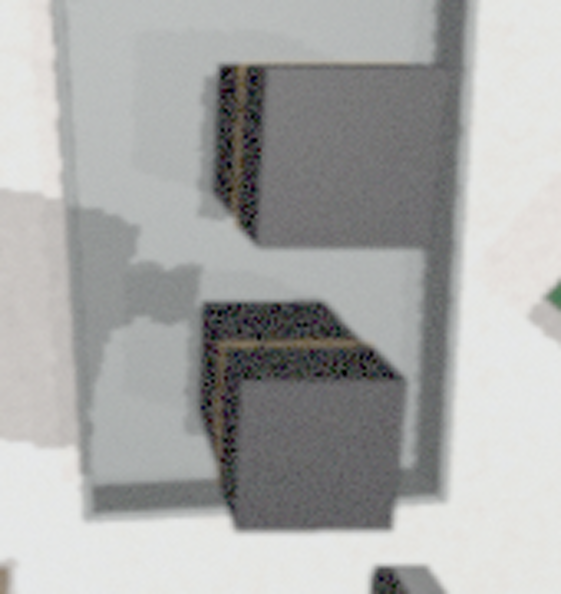

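The lid corners in the crop are L (266,67), (446,67), (430,246), (258,246) and R (243,381), (404,378), (391,529), (237,529).

Run:
```python
from h import *
c=env.get_calibration('wrist')
for n,ps,z in (('L',[(266,67),(446,67),(430,246),(258,246)],130),('R',[(243,381),(404,378),(391,529),(237,529)],130)):
    p=np.array([ray(c,260+(x+.5)/3.3-.5,100+(y+.5)/3.3-.5,z)[:2] for x,y in ps])
    print(n,p.mean(0).round(1),[(np.linalg.norm(p[i]-p[i-1]).round(1),np.degrees(np.arctan2(*(p[i]-p[i-1])[::-1])).round(1)) for i in range(4)])
```

```text
L [647.1  40.5] [(np.float64(57.9), np.float64(96.3)), (np.float64(57.6), np.float64(5.6)), (np.float64(57.9), np.float64(-83.2)), (np.float64(58.1), np.float64(-174.4))]
R [655.  -64.7] [(np.float64(57.7), np.float64(96.4)), (np.float64(56.6), np.float64(6.8)), (np.float64(58.8), np.float64(-83.3)), (np.float64(56.9), np.float64(-174.4))]
```

Emit:
{"method": "arm_command", "body": {"plan": [85,29,17.3,-20,0.007,85,29,17.3,-20,0,85,28.5,17,-20,0,85,0,0,-35,0,85,0,0,-35,0,85,0,0,-30,0,85,0,0,-30,0,85,0,0,-30,0,85,0,0,-18,0,85,0,0,-9,0,85,0,0,0,0,60,0,0,0,0,60,0,0,0,0,50,0,0,0,0,50,0,0,0,0,50,0,0,0,0], "squeeze": 40}}

```text
time_s: 3.75
tool_pos: [648.4, 39.7, 85.6]
eef_rot: [0.001, 0.668, 0.744, 0.001]
contact_force: [-1.4, -1.3, 7.1]
width: 59.2
grip_force: 44.1
```

Emit:
{"method": "arm_command", "body": {"plan": [50,0,0,5,0,50,0,0,10,0,50,0,0,20,0,50,0,0,25,0,50,0,0,25,0,50,0,0,15,0,50,0,0,5,0,50,0,0,0,0,50,0,0,0,0,50,0,0,0,0,50,0,0,0,0], "squeeze": 50}}

```text
time_s: 4.85
tool_pos: [646.4, 39.8, 186.8]
eef_rot: [-0.001, 0.668, 0.744, -0.001]
contact_force: [-0.1, 0.6, -2.2]
width: 59.7
grip_force: 54.1
```

Run:
```python
from h import *
for i in range(4):
    env.camera('top'); s=env.get_state(); print(s['contact_force'].round(2),s['wrist_torque'].round(3),s['grip_force'],s['width'],s['effort'][:3].round(2))
print(yaw())
im,c=snap('wrist','w2')
```

```text
[-0.27 -0.39 -1.78] [-0.024  0.033 -0.007] 54.119203090667725 59.462662055042884 [  0.   -43.8  -36.63]
[-0.03 -0.3  -1.58] [0.031 0.012 0.011] 54.11963224411011 59.355796315283776 [  0.   -43.73 -36.6 ]
[ 0.58  0.93 -1.22] [0.061 0.007 0.057] 54.119728803634644 59.54506973509122 [  0.   -43.7  -36.59]
[-0.07  0.72 -1.47] [-0.005  0.017  0.014] 54.11938190460205 59.28391845343857 [  0.   -43.69 -36.6 ]
(array([646.9,  39.8, 187.9]), np.float64(6.13), array([-0.02,  0.15,  1.7 , -0.  ,  1.3 , -0.13]))
```

The first box reads about 1.6 N (~160 g), so it is probably the light one. I'll stand it on the mat.

Emit:
{"method": "arm_command", "body": {"plan": [50,-15,-3,0,0,50,-30,-6,0,0,50,-40,-8,0,0,50,-40,-8,0,0,50,-40,-8,0,0,50,-30,-6,-5,0,50,-20,-4,-15,0,50,-10,-1,-20,0,50,0,0,-25,0,50,0,0,-20,0,50,0,0,-10,0,50,0,0,-5,0,50,0,0,-3,0,50,0,0,0,0,50,0,0,0,0]}}

```text
time_s: 6.6
tool_pos: [422.9, -4.3, 86.2]
eef_rot: [0.001, 0.668, 0.744, 0.0]
contact_force: [-0.6, -0.5, -1.9]
width: 59.6
grip_force: 54.6
```

Emit:
{"method": "arm_command", "body": {"plan": [50,0,0,-1.5,0,50,0,0,-1.5,0,50,0,0,-0.5,0,50,0,0,0,0]}}

```text
time_s: 7.0
tool_pos: [422.8, -4.3, 83.7]
eef_rot: [0.0, 0.668, 0.744, 0.0]
contact_force: [-5.0, 0.7, 8.5]
width: 59.4
grip_force: 55.7
```

Emit:
{"method": "arm_command", "body": {"plan": [70,0,0,0,0,85,0,0,0,0,85,0,0,0,0,85,0,0,5,0,85,0,0,25,0,85,0,0,40,0,85,0,0,40,0,85,38,-10,5,0,85,45,-12,0,0,85,45,-12,0,0,85,45,-12,0,0,85,40,-10,0,0,85,20,-4,0,0,85,0,0,0,0]}}

```text
time_s: 8.4
tool_pos: [657.0, -64.9, 196.3]
eef_rot: [-0.0, 0.668, 0.744, -0.0]
contact_force: [0.4, 0.3, -0.2]
width: 84.7
grip_force: 0.0
```

Run:
```python
from h import *
print(yaw(),env.get_state()['contact_force'])
im,c=snap('wrist','w3'); snap('scene','s3')
a=cv2.imread('pics/w3.png');b=cv2.imread('pics/s3.png')
m=np.hstack([a,b]); m=(255*(m/255.)**.6).astype('uint8')
cv2.imwrite('pics/m3.png',cv2.resize(m,(800,300),interpolation=cv2.INTER_AREA))
```

```text
(array([657. , -64.9, 196.3]), np.float64(6.1), array([-0.18,  0.17,  1.66, -0.  ,  1.31, -0.29])) [ 0.39153669  0.27320864 -0.17492991]
```

View pics/m3.png

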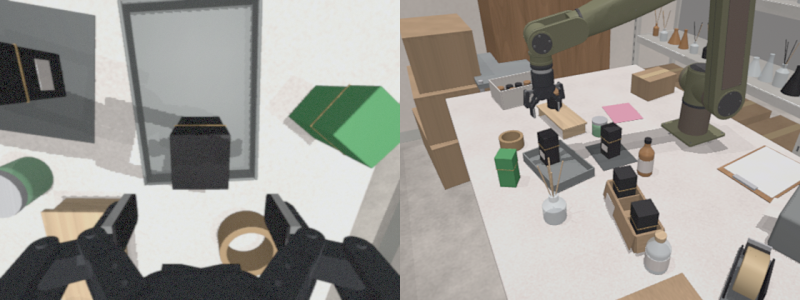

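The first box stands upright on the mat, and the second lid (200,160 in the left panel) is centred between the fingers. I'll descend and grip.

Emit:
{"method": "arm_command", "body": {"plan": [85,0,0,-35,0,85,0,0,-35,0,85,0,0,-25,0,85,0,0,-13,0,85,0,0,-5,0,85,0,0,0,0,60,0,0,0,0,60,0,0,0,0,50,0,0,0,0,50,0,0,0,0,50,0,0,0,0], "squeeze": 50}}

```text
time_s: 9.6
tool_pos: [656.3, -64.4, 86.1]
eef_rot: [0.001, 0.668, 0.744, 0.001]
contact_force: [-1.0, -0.1, 7.0]
width: 59.5
grip_force: 56.8
```

Emit:
{"method": "arm_command", "body": {"plan": [50,0,0,5,0,50,0,0,10,0,50,0,0,20,0,50,0,0,25,0,50,0,0,25,0,50,0,0,15,0,50,0,0,5,0,50,0,0,0,0,50,0,0,0,0,50,0,0,0,0,50,0,0,0,0], "squeeze": 60}}

```text
time_s: 10.7
tool_pos: [654.4, -64.1, 187.2]
eef_rot: [-0.001, 0.668, 0.744, -0.001]
contact_force: [-0.2, 0.6, -4.8]
width: 59.9
grip_force: 65.7
```

Run:
```python
from h import *
for i in range(4):
    env.camera('top'); s=env.get_state(); print(s['contact_force'].round(2),s['grip_force'],s['width'])
print(yaw())
```

```text
[ 0.25 -0.15 -3.85] 65.66935300827026 59.55554139452154
[-0.35 -0.67 -3.97] 65.66911339759827 59.470883249620215
[-0.29  0.05 -3.31] 65.66949963569641 58.99296330049352
[-0.06  1.19 -3.78] 65.66814422607422 59.46610624285231
(array([655. , -64.2, 188.4]), np.float64(6.13), array([-0.18,  0.17,  1.67, -0.  ,  1.3 , -0.29]))
```

The second box reads about 3.8 N, so it is the heavier one. I'll carry it towards the carton and stop short for a close look.

Emit:
{"method": "arm_command", "body": {"plan": [50,0,0,20,0,50,0,0,35,0,50,-5,10,25,0,50,-10,25,10,-0.03,50,-12,36,5,-0.04,50,-12,38,5,-0.04,50,-12,38,4,-0.04,50,-12,38,4,-0.04,50,-12,38,2,-0.04,50,-12,38,2,-0.04,50,-10,33,0,-0.02,50,-6,20,0,0,50,-2,7,0,0,50,0,0,0,0,50,0,0,0,0]}}

```text
time_s: 12.4
tool_pos: [550.4, 255.9, 300.7]
eef_rot: [0.0, 0.769, 0.639, -0.0]
contact_force: [0.1, 0.2, -4.4]
width: 59.4
grip_force: 67.7
```

Run:
```python
from h import *
print(yaw(), env.get_state()['contact_force'])
im,c=snap('wrist','w4'); print(proj(c,(539,339,4)))
m=cv2.imread('pics/w4.png'); m=(255*(m/255.)**.6).astype('uint8')
cv2.imwrite('pics/w4b.png',cv2.resize(m,(800,600),interpolation=cv2.INTER_CUBIC))
```

```text
(array([550.4, 255.9, 300.7]), np.float64(-10.52), array([ 0.35, -0.  ,  1.67, -0.  ,  1.48,  0.53])) [ 0.06605641  0.23653898 -4.38158272]
[261.41985797 112.96217374]
```

View pics/w4b.png

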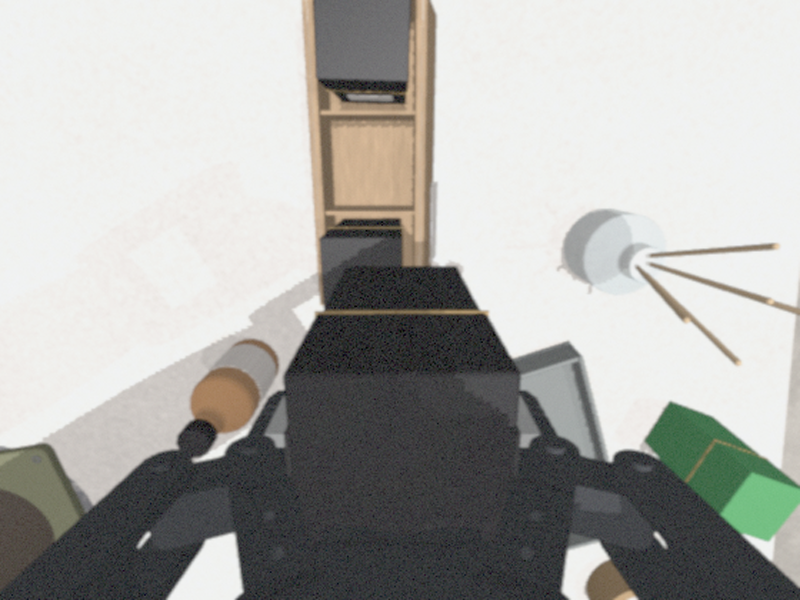

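The empty cell is framed by partitions at v≈113 and v≈212 in the enlarged view, u≈320–414. The held box hangs straight below it. I'll zoom in for precise edges.

Run:
```python
from h import *
m=cv2.imread('pics/w4.png')[60:170,205:315]; m=(255*(m/255.)**.7).astype('uint8')
cv2.imwrite('pics/w4c.png',cv2.resize(m,(550,550),interpolation=cv2.INTER_CUBIC))
```

```text
(no output)
```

View pics/w4c.png

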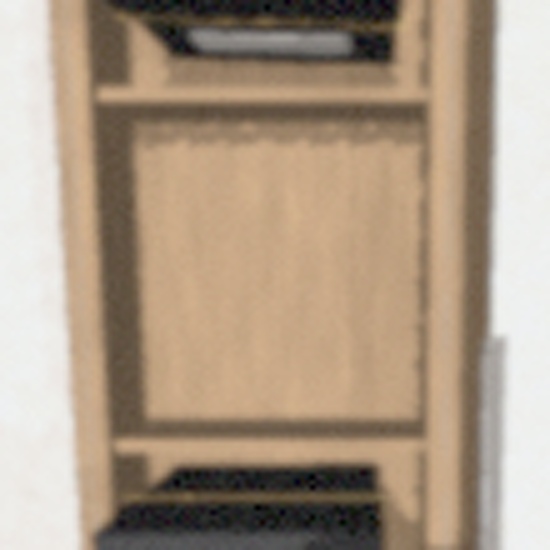

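Run:
```python
from h import *
c=env.get_calibration('wrist')
P=lambda x,y,z: ray(c,205+(x+.5)/5-.5,60+(y+.5)/5-.5,z)[:2]
for n,ps,z in (('rim70',[(96,100),(431,100),(428,440),(112,440)],70),('rim62',[(96,95),(431,95),(428,444),(112,444)],62),('floor',[(134,122),(422,122),(421,422),(147,422)],4)):
    p=np.array([P(*q,z) for q in ps]); print(n,p.mean(0).round(1),[(np.linalg.norm(p[i]-p[i-1]).round(1),np.degrees(np.arctan2(*(p[i]-p[i-1])[::-1])).round(1)) for i in range(4)])
```

```text
rim70 [538.8 337. ] [(np.float64(74.3), np.float64(79.0)), (np.float64(74.4), np.float64(-10.7)), (np.float64(74.3), np.float64(-100.7)), (np.float64(74.9), np.float64(169.3))]
rim62 [538.2 337.1] [(np.float64(77.9), np.float64(78.9)), (np.float64(76.0), np.float64(-10.7)), (np.float64(77.9), np.float64(-100.7)), (np.float64(76.6), np.float64(169.3))]
floor [537.8 336.6] [(np.float64(77.2), np.float64(79.1)), (np.float64(75.6), np.float64(-10.7)), (np.float64(77.2), np.float64(-100.4)), (np.float64(76.2), np.float64(169.3))]
```

Run:
```python
from h import *
c=env.get_calibration('wrist'); t=env.get_state()['tool_pos']; Y=np.radians(-10.5)
for z in (343,345,347):
    a=ray(c,287*.7-.15,372*.7-.15,z);b=ray(c,520*.7-.15,372*.7-.15,z); d=(a+b)/2-t
    print(np.linalg.norm(a-b), d[0]*np.cos(Y)+d[1]*np.sin(Y), -d[0]*np.sin(Y)+d[1]*np.cos(Y))
```

```text
58.17623299245282 0.37944168517665045 29.722691764036064
57.00970950481417 0.3736168571289955 30.725066200982038
55.84318601717539 0.3677920290814418 31.727440637928083
```

Emit:
{"method": "arm_command", "body": {"plan": [50,-2,12,0,-0.003,50,-4,27,0,0,50,-4,27,0,0,50,-2.1,15,0,0,50,0,0,-10,0,50,0,0,-25,0,50,0,0,-35,0,50,0,0,-35,0,50,0,0,-20,0,50,0,0,-10,0,50,0,0,0,0,50,0,0,0,0]}}

```text
time_s: 13.65
tool_pos: [538.8, 337.7, 167.1]
eef_rot: [0.0, 0.77, 0.638, 0.001]
contact_force: [0.1, -0.5, -4.4]
width: 58.9
grip_force: 67.4
```

Run:
```python
from h import *
print(yaw(), env.get_state()['contact_force'])
```

```text
(array([538.8, 337.7, 167.1]), np.float64(-10.69), array([ 0.48,  0.14,  1.74, -0.  ,  1.26,  0.66])) [ 0.09746185 -0.51993093 -4.35852951]
```

Emit:
{"method": "arm_command", "body": {"plan": [50,-0.5,-0.6,-5,0,50,0,0,-12,0,50,0,0,-15,0,50,0,0,-15,0,50,0,0,-15,0,50,0,0,-10,0,50,0,0,-5,0,50,0,0,-2,0,50,0,0,0,0]}}

```text
time_s: 14.55
tool_pos: [537.7, 337.3, 86.9]
eef_rot: [0.0, 0.77, 0.638, 0.0]
contact_force: [0.7, -0.2, -3.9]
width: 59.3
grip_force: 67.5
```

Emit:
{"method": "arm_command", "body": {"plan": [50,0,0,-1,0,50,0,0,-1,0,50,0,0,-0.5,0,50,0,0,0,0]}}

```text
time_s: 14.95
tool_pos: [537.9, 337.5, 85.2]
eef_rot: [0.0, 0.77, 0.638, 0.001]
contact_force: [-0.8, 0.7, -2.0]
width: 59.3
grip_force: 67.8
```

Emit:
{"method": "arm_command", "body": {"plan": [50,0,0,-0.7,0,50,0,0,-0.7,0,50,0,0,0,0]}}

```text
time_s: 15.25
tool_pos: [538.0, 337.6, 85.1]
eef_rot: [0.0, 0.77, 0.638, 0.001]
contact_force: [-3.3, -1.6, 5.7]
width: 59.4
grip_force: 68.9
```

Emit:
{"method": "arm_command", "body": {"plan": [70,0,0,0,0,85,0,0,0,0,85,0,0,0,0,85,0,0,5,0,85,0,0,25,0,85,0,0,40,0,85,0,0,45,0,85,-5,-10,20,0.02,85,-12,-37,0,0.034,85,-12,-37,0,0.034,85,-12,-37,0,0.034,85,-12,-37,0,0.034,85,-12,-37,0,0.034,85,-12,-37,0,0.034,85,-12,-37,0,0.034,85,-12,-37,0,0.034,85,-10,-25,0,0.015,85,-4.5,-11,0,0,85,0,0,0,0]}}

```text
time_s: 17.15
tool_pos: [421.9, -5.6, 218.3]
eef_rot: [0.0, 0.664, 0.748, 0.0]
contact_force: [1.0, 0.2, -0.4]
width: 84.9
grip_force: 0.0
```

Run:
```python
from h import *
print(yaw(), env.get_state()['contact_force'])
snap('wrist','w5'); snap('scene','s5')
a=cv2.imread('pics/w5.png');b=cv2.imread('pics/s5.png')
m=np.hstack([a,b]); m=(255*(m/255.)**.6).astype('uint8')
cv2.imwrite('pics/m5.png',cv2.resize(m,(800,300),interpolation=cv2.INTER_AREA))
```

```text
(array([421.9,  -5.6, 218.3]), np.float64(6.77), array([-0.14, -0.41,  2.15,  0.  ,  1.4 , -0.26])) [ 0.96582939  0.20877327 -0.35472052]
```

View pics/m5.png

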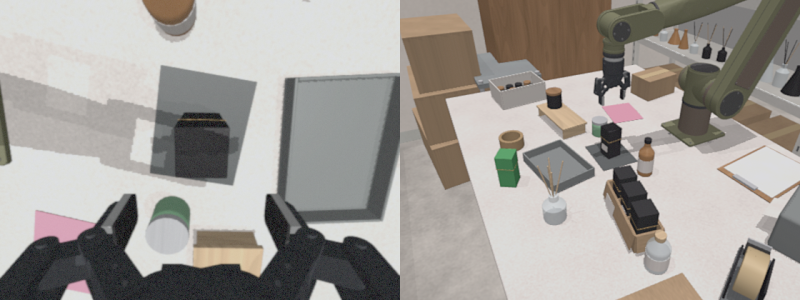

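The carton now holds three boxes level with one another. The light box on the mat is centred between the fingers at (202,148 in the left panel), so I'll pick it up.

Emit:
{"method": "arm_command", "body": {"plan": [85,0.9,1.3,-35,-0.011,85,0,0,-35,0,85,0,0,-30,0,85,0,0,-20,0,85,0,0,-11,0,85,0,0,-4,0,85,0,0,0,0,60,0,0,0,0,60,0,0,0,0,50,0,0,0,0,50,0,0,0,0,50,0,0,0,0], "squeeze": 50}}

```text
time_s: 18.45
tool_pos: [423.7, -3.7, 84.5]
eef_rot: [0.001, 0.667, 0.745, 0.0]
contact_force: [-1.4, 1.0, 6.6]
width: 59.2
grip_force: 54.0
```

Emit:
{"method": "arm_command", "body": {"plan": [50,0,0,5,0,50,0,0,15,0,50,0,0,30,0,50,0,0,35,0,50,0,0,30,0,50,4,-10,10,0,50,8,-26,0,0,50,10,-36,0,0,50,11,-38,0,0,50,11,-38,0,0,50,11,-38,0,0,50,10,-36,0,0,50,7,-24,0,0,50,4,-12,0,0,50,0,0,-15,0,50,0,0,-25,0,50,0,0,-15,0,50,0,0,-8,0,50,0,0,0,0,50,0,0,0,0]}}

```text
time_s: 20.45
tool_pos: [499.2, -261.2, 145.4]
eef_rot: [0.0, 0.667, 0.745, 0.0]
contact_force: [0.2, 0.4, -0.8]
width: 59.8
grip_force: 54.3
```

Run:
```python
from h import *
print(yaw(), env.get_state()['contact_force'])
```

```text
(array([ 499.2, -261.2,  145.4]), np.float64(6.34), array([-0.58,  0.  ,  1.93,  0.  ,  1.21, -0.69])) [ 0.15321589  0.35819836 -0.80597135]
```

Emit:
{"method": "arm_command", "body": {"plan": [50,0,0,-4,0,50,0,0,-2.5,0,50,0,0,-1.5,0,50,0,0,-1,0,50,0,0,0,0]}}

```text
time_s: 20.95
tool_pos: [499.0, -261.7, 136.6]
eef_rot: [0.0, 0.667, 0.745, -0.0]
contact_force: [-0.2, 0.8, 1.4]
width: 59.5
grip_force: 54.4
```

Emit:
{"method": "arm_command", "body": {"plan": [50,0,0,-0.7,0,50,0,0,0,0]}}

```text
time_s: 21.15
tool_pos: [499.0, -261.7, 136.6]
eef_rot: [0.0, 0.667, 0.745, -0.0]
contact_force: [-3.4, 2.2, 5.4]
width: 59.6
grip_force: 54.9
```

Emit:
{"method": "arm_command", "body": {"plan": [70,0,0,0,0,85,0,0,0,0,85,0,0,0,0,85,0,0,5,0,85,0,0,20,0,85,0,0,35,0,85,0,0,40,0,85,0,0,40,0,85,-10,20,20,0,85,-20,40,0,0,85,-20,40,0,0,85,-15,30,0,0,85,0,0,0,0,85,0,0,0,0]}}

```text
time_s: 22.55
tool_pos: [433.9, -131.2, 295.8]
eef_rot: [0.001, 0.667, 0.745, 0.0]
contact_force: [-0.2, -0.6, 0.1]
width: 84.8
grip_force: 0.0
```

Run:
```python
from h import *
print(yaw(), env.get_state()['contact_force'])
snap('top','t6'); snap('scene','s6')
a=cv2.imread('pics/t6.png');b=cv2.imread('pics/s6.png')
m=np.hstack([a,b]); m=(255*(m/255.)**.6).astype('uint8')
cv2.imwrite('pics/m6.png',cv2.resize(m,(800,300),interpolation=cv2.INTER_AREA))
```

```text
(array([ 433.9, -131.2,  295.8]), np.float64(6.37), array([-0.41, -0.36,  1.99, -0.  ,  1.52, -0.52])) [-0.18751681 -0.62718338  0.104858  ]
```

View pics/m6.png

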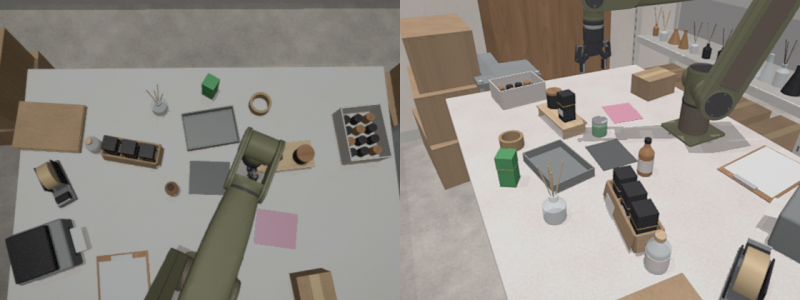

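The heavy box is in the carton's middle cell, level with its neighbours. The light one stands upright on the riser, the other goods are undisturbed and the gripper is clear.

```bash
python3 -c "
from bench import env; print(env.finish_job())"
```

```text
the job is handed in; nothing more can be done
None
```

I packed the heavier box (about 3.8 N) upright in the carton's middle cell, stood the lighter one (about 1.6 N) on the riser's free end, and handed the job in at about 23 s; no verdict was returned.

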